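# Free the zoom eyepiece's dovetailed holder and stand it on the check stand

## Robot

A 7-joint arm with a two-finger parallel gripper is mounted at the origin on the work surface. World frame = base frame: x ahead of the robot, y to its left, z up, the work surface at z = 0. Lengths are in m, angles in rad, forces in N, time in s.
With the tool pointing down it reaches from about 0.4 to 0.85 m from the base axis. Payload 6.9 kg.
Tool frame: the origin (TCP) lies at the very end of the fingers, on their centre line; the grasp point (between the pads) lies 19 mm behind it; z points along the fingers, y is the direction in which the jaws open and shut (so a half turn about z gives the same grasp; the last joint's range is limited). The gripper opens to 85 mm and grips with 20 to 120 N. Pads are 22 mm wide; open, the fingers measure 114 mm over their backs; the gripper's body (76 mm by 85 mm) begins 54 mm behind the grasp point. The pads swing forward as they close: fully open they stand 13 mm farther back than shut.
Start: joints at [-1, 0.507, -0.238, 1.5, 0.126, 1.149, -0.155], TCP at [0.281, 0.558, 0.231] pointing down, gripper open.
Joint ranges: [-3.08, 3.08], [-0.24, 2.05], [-1.43, 1.35], [0, 2.5], [-1.52, 4.66], [0.17, 1.96], [-2.89, 2.89]. Speed limits (rad/s): [2.39, 2.39, 3.14, 3.14, 3.14, 3.14, 3.14].

## Interface

Orientations are given as a unit quaternion [w, x, y, z].
In Python, from workcell import state, viewer, ticket gives the robot as it stands.
- The arm moves only by the shell command python3 -m handwheel 'ROWS'. ROWS is text: rows parted by semicolons, each of 7 numbers parted by spaces: the turn, a rotation vector about the tool's x, y, z in rad, then the shift along the tool's x, y, z in cm, then the opening, from 0 (shut) to 1 (fully open). A call has 1 to 20 rows; each row shifts and turns the commanded pose from where the row before left it, along the tool's axes as they then stand; what a row does not reach is not made up. A row lasts 1/8 s, in which the tool goes at most 62.5 mm and 10.7 degrees, less where a joint would pass 70% of its speed; a pose out of reach is approached as far as the arm can. A call is refused whole if a number of a shift passes 6.25 or a number of a turn 0.188, either way. A call with a gripper value outside its range is refused whole. The fingers move at their own pace and stop on an object; the grip force is fixed at half the most. Time passes only in rows, so rows that do not move let the fingers close. It gives the time, the measured TCP pose, the force and the opening at its end, in the units of the state.
- state(): the state, without advancing time (a new reading comes with each control period).
- viewer.grab_frame(name): name is "scene" or "top" or "wrist"; returns the picture (400x640x3 uint8, blue, green, red); there is no depth.
- viewer.camera_info(name): a dict with "K" (3x3 intrinsics, pixels), "dist" ([k1, k2, p1, p2, k3] as OpenCV has them; the pictures are not rectified), "R" (3x3) and "t" (3): a world point X has camera coordinates R X + t. Camera axes: x right, y down, z forward; pixel columns grow to the right and rows downward; lengths in m; the calibration is good to about 2 mm. A picture is of the moment at which its call begins: read the wrist's pose just before it. camera_info takes no time and is no camera call; for the wrist camera it gives the pose at the moment of the call.
- ticket.hand_in(): hands the job in, once; it reports no verdict.
The state is a dict: "t": time; "joint_positions": joint angles; "joint_vel": joint speeds; "tau": joint torques, N m; "eef_pos": TCP position; "tcp_rot": TCP orientation; "force": force on the tool from outside, world axes, zero at the start; "moment": the same for the moment, N m; "width": opening from 0.0 (shut) to 1.0 (fully open).
Only numpy, scipy, OpenCV 4.12 (cv2) and the standard library are available. Lean on these libraries where they do the work, as an engineer would, in place of code of your own. Each camera call takes 0.05 s, during which the arm holds its last target.

## Task

Flip the red grip of the toggle hold-down up until the hold-down is fully open, then take the zoom eyepiece by its ring, centring the grip by feel because the eyepiece stands off the middle of its orange holder, and lift the holder straight up out of its dovetails without dragging its two loose grey neighbours up or out of place. Carry it to the check stand and set it gently, upright and well centred, on the square platform, feeling for the platform's unknown height and not dropping the holder onto it. Let go, and leave the hold-down open and everything else on the bench undisturbed.

Things in the scene. Friction and masses are not known exactly. Their poses are not given: they have to be found in the camera images.
- rack: steel rack fixed to the bench: base plate 282 x 103 mm, 5 mm thick, 16 mm high rims round a row of three dovetailed holders, and a foot on its -y side with a grey riser (rack y -94 to -130 mm) that carries the toggle hold-down. Origin: on the bench under the middle slot's centre; x along the row, y across it, z up
- clamp (a joint): angle of the hold-down's handle: 0 = closed, handle level, rubber pad over the eyepiece, locked over dead centre; grows (rad) as the grip end is lifted, to the stop at 1.4 = fully open. The bar over the eyepiece swings up with it (slowly at first, to 100 degrees when open). Hinge along rack x at point clamp_pivot; about 3 N at the grip moves it and it stays where it is left
- clamp_grip (a point): point in the red plastic grip, 108 mm from the hinge, 17 mm before the grip's free end. The grip is 80 mm long, 19 mm wide (along rack x) and 17 mm thick; closed, it points to rack -y, 167 mm above the bench with free space around it
- clamp_pivot (a point): hinge axis of the handle, fixed to the rack at rack x 0, y -118 mm, z 166 mm. When the handle is fully open the bar stands almost upright (rack y -88 to -125 mm) and bar and handle reach up to 265 and 290 mm above the bench, so approach the eyepiece from straight above
- zoom: orange holder with the black zoom eyepiece screwed fast in it: one piece, about 0.5 kg, to be moved. Origin: centre of its underside, x along the row. Block 78 (x) x 90 x 60 mm high; rubber-faced dovetail tongue (12 mm) on +x, socket in -x, both full height, 1 mm play: it comes out only straight up, clear when raised 60 mm. Starts on the base plate, 5 mm above the bench
- zoom_ring (a point): point on the holder's vertical centre line 89 mm above its underside, at the middle height of the ribbed zoom ring, the place to grip (50 mm across, 72 to 106 mm above the underside; below it a 45 mm neck, above it 45 and 40 mm up to the top at 128 mm). The screws press the eyepiece 9 mm off this line to one side of its bore, which side varies and is not reported: feel for it
- wide: grey holder of the same shape with a black eyepiece 44 mm across, top 102 mm above the origin; one of zoom's two neighbours, loose and light (about 0.24 kg), its centre 80 mm from zoom's along the row. Origin: centre of its underside. Stays in place; the grippy tongues drag it up if zoom is pulled with a side force of more than a few newtons
- plossl: grey holder of the same shape with a black eyepiece 37 mm across, top 95 mm above the origin; the other neighbour, loose and light (about 0.18 kg), 80 mm to zoom's other side. Origin: centre of its underside
- stand: check stand, fixed to the bench: round base, sleeve and post carrying a level square aluminium platform 160 x 160 mm, centred over the base and turned with it. The platform's top is locked somewhere between 60 and 95 mm above the bench, a different height each time, not reported. Origin: under the centre of the base, on the bench; z up, x and y along the platform's sides
- cheshire: chrome Cheshire tool standing upright, 42 mm across at the foot, 110 mm tall; leave alone. Origin: centre of its foot
- laser: blue aluminium laser collimator standing upright, 42 mm across, 113 mm tall; leave alone. Origin: centre of its foot
- counterweight: stainless counterweight disc, 80 mm across, 46 mm tall, 1.7 kg; leave alone. Origin: centre of its underside
- canister: clear eyepiece canister with black lid, 64 mm across, 102 mm tall; leave alone. Origin: centre of its underside
- torch: black and red torch standing on its head, 38 mm across, 103 mm tall; leave alone. Origin: centre of its underside
Mind the look-alikes: they are no part of the job. What is shaped like the zoom but turquoise is not meant. There is more than one size of the stand; the job needs the larger.

How it is judged:
By the outcome, as a careful person would: the job done as asked, in the order asked, and still so for the second after the job is handed in, with the robot touching nothing.
It also fails if it takes over 69 s, if anything falls off the work surface, if the arm or the gripper's body presses on something with over 40 N, if the wrist force passes 120 N, or if a joint passes its speed limit or range.

## Working session

There is one attempt and no reset: what is moved stays moved. The work goes in short steps, Python scripts to look and compute and a shell command to move; the robot and the scene stay as the last step left them, time stands still between calls to the robot, and variables do not carry over. Pictures are saved under pics/ and viewed, and the job is handed in when it is done.

```bash
ls; mkdir -p pics; python3 - <<'E'
from workcell import state, viewer
import cv2, numpy as np
s=state(); print({k:np.round(v,3).tolist() for k,v in s.items()})
for n in ["scene","top"]:
    im=viewer.grab_frame(n); cv2.imwrite(f"pics/{n}0.png",im)
    c=viewer.camera_info(n); print(n,{k:np.round(v,4).tolist() for k,v in c.items()})
    print((-np.array(c["R"]).T@np.array(c["t"])).round(3))
E
```

```text
pics
{'t': 0.0, 'joint_positions': [-1.0, 0.508, -0.238, 1.501, 0.126, 1.149, -0.155], 'joint_vel': [0.001, -0.001, 0.001, -0.001, -0.0, -0.0, -0.001], 'tau': [-0.002, -62.06, -2.187, -24.965, 0.013, 0.012, 0.0], 'eef_pos': [0.281, 0.558, 0.23], 'tcp_rot': [-0.0, 0.231, 0.973, -0.001], 'force': [-0.249, -0.489, 0.893], 'moment': [0.0, -0.048, -0.036], 'width': 0.998}
scene {'K': [[424.6145, 0.0, 320.4757], [0.0, 424.6145, 196.4566], [0.0, 0.0, 1.0]], 'dist': [-0.0501, 0.0, 0.0, 0.0, 0.0], 'R': [[0.6167, 0.7868, 0.0235], [0.4459, -0.3246, -0.8341], [-0.6487, 0.5249, -0.5511]], 't': [-0.3475, -0.1252, 1.6396]}
[ 1.334 -0.628  0.807]
top {'K': [[411.1523, 0.0, 321.3237], [0.0, 411.1523, 208.991], [0.0, 0.0, 1.0]], 'dist': [0.0315, 0.0, 0.0, 0.0, 0.0], 'R': [[0.0149, -0.9997, 0.0184], [-0.9971, -0.0162, -0.074], [0.0743, -0.0172, -0.9971]], 't': [-0.0083, 0.5529, 1.2694]}
[0.457 0.023 1.307]
```

View pics/scene0.png

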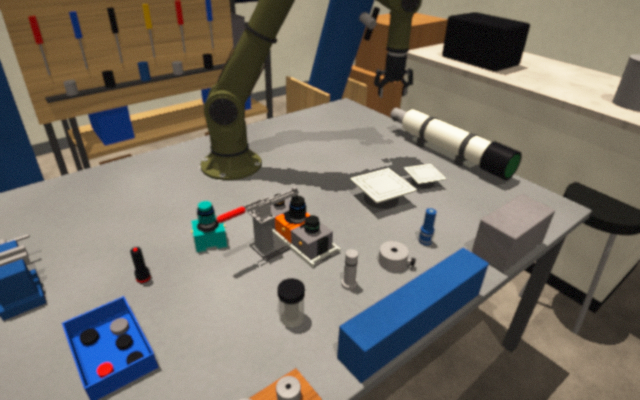

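View pics/top0.png

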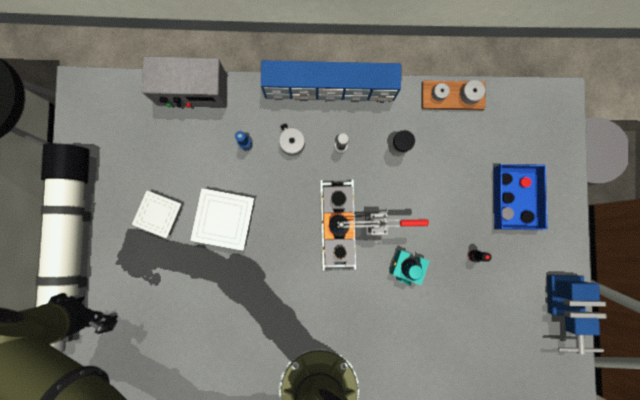

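Top view: the orange holder is at (339,225) and the turquoise look-alike at (411,267). The red grip is at (413,223), the large platform at (223,218) and the small one at (157,213). The job needs the orange holder, per the description, and the larger platform. I'll confirm with a crop and measure.

```bash
cat > h.py <<'E'
import cv2, numpy as np
from workcell import state, viewer
def ray(ci,uv):
    K=np.array(ci["K"]);D=np.array(ci["dist"]);R=np.array(ci["R"]);t=np.array(ci["t"])
    p=cv2.undistortPoints(np.array(uv,float).reshape(-1,1,2),K,D).reshape(-1,2)
    d=np.c_[p,np.ones(len(p))]@R
    return -R.T@t,d
def onz(ci,uv,z):
    o,d=ray(ci,uv); return o+d*((z-o[2])/d[:,2])[:,None]
def tri(ca,ua,cb,ub):
    o1,d1=ray(ca,[ua]);o2,d2=ray(cb,[ub]);d1=d1[0];d2=d2[0]
    s=np.linalg.lstsq(np.c_[d1,-d2],o2-o1,rcond=None)[0]
    a=o1+s[0]*d1;b=o2+s[1]*d2
    return (a+b)/2,np.linalg.norm(a-b)
def proj(ci,X):
    R=np.array(ci["R"]);return cv2.projectPoints(np.array(X,float).reshape(-1,1,3),cv2.Rodrigues(R)[0],np.array(ci["t"]),np.array(ci["K"]),np.array(ci["dist"]))[0].reshape(-1,2)
E
python3 - <<'E'
from h import *
im=cv2.imread("pics/top0.png");sc=cv2.imread("pics/scene0.png")
a=cv2.resize(im[165:290,180:450],None,fx=2.9,fy=2.9,interpolation=cv2.INTER_CUBIC);cv2.imwrite("pics/ct0.png",a)
a=cv2.resize(sc[150:280,180:460],None,fx=2.8,fy=2.8,interpolation=cv2.INTER_CUBIC);cv2.imwrite("pics/cs0.png",a)
c=viewer.camera_info("top")
hsv=cv2.cvtColor(im,cv2.COLOR_BGR2HSV)
def blobs(m,n):
    k,l,s,ce=cv2.connectedComponentsWithStats(m)
    for i in range(1,k):
        if s[i,4]>60: 
            cn=cv2.findContours((l==i).astype('uint8'),0,2)[0][0]
            print(n,s[i].tolist(),ce[i].round(1),cv2.minAreaRect(cn))
blobs(((hsv[...,1]>170)&((hsv[...,0]<6)|(hsv[...,0]>174))&(hsv[...,2]>90)).astype('uint8'),'red')
blobs(((hsv[...,1]>150)&(hsv[...,0]>8)&(hsv[...,0]<20)&(hsv[...,2]>120)).astype('uint8'),'or')
blobs(((hsv[...,1]<40)&(hsv[...,2]>205)).astype('uint8'),'white')
E
```

```text
red [521, 178, 10, 9, 67] [525.1 181.8] ((525.0, 182.0), (8.485280990600586, 8.485280990600586), 45.0)
red [400, 220, 28, 6, 157] [413.8 222.5] ((413.5, 222.5), (5.0, 27.0), 90.0)
or [423, 81, 62, 28, 830] [447.1  97.1] ((453.4020690917969, 94.60430145263672), (61.3265495300293, 26.03666114807129), 1.2188751697540283)
or [324, 213, 12, 26, 177] [327.7 225.7] ((329.5, 225.5), (25.0, 11.0), 90.0)
or [340, 212, 13, 9, 69] [347.6 215.6] ((346.0445861816406, 216.054443359375), (12.636972427368164, 7.2637715339660645), 5.710593223571777)
or [344, 228, 9, 10, 62] [349.  233.4] ((348.0, 232.5), (9.0, 8.0), 90.0)
white [286, 142, 17, 10, 67] [294.3 147.3] ((294.7000427246094, 147.40000915527344), (5.81377649307251, 16.994115829467773), 63.43495178222656)
white [44, 179, 30, 27, 727] [ 58.1 192.1] ((58.5, 192.0), (26.0, 29.0), 90.0)
white [191, 189, 63, 61, 2847] [221.7 219.1] ((221.6923065185547, 219.03846740722656), (53.539695739746094, 53.53969955444336), 11.309932708740234)
white [132, 191, 48, 47, 1353] [155.9 213.9] ((155.825439453125, 213.7189483642578), (36.84615707397461, 37.615386962890625), 22.61986541748047)
white [39, 214, 33, 63, 1755] [ 54.8 245. ] ((54.98672866821289, 245.1991424560547), (28.337095260620117, 63.193050384521484), 3.8140745162963867)
white [37, 286, 30, 20, 341] [ 48.2 292.8] ((51.5, 295.5), (19.0, 29.0), 90.0)
```

View pics/ct0.png

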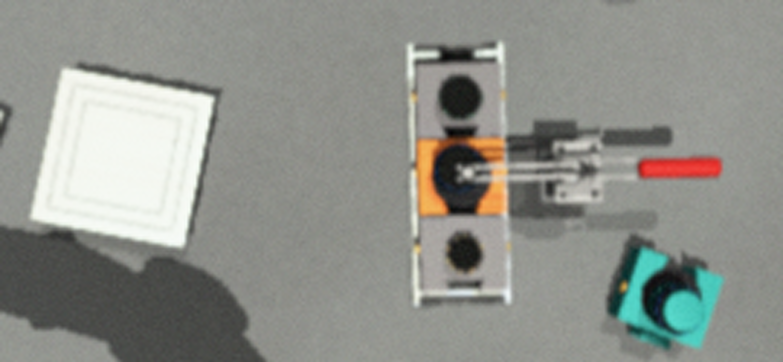

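View pics/cs0.png

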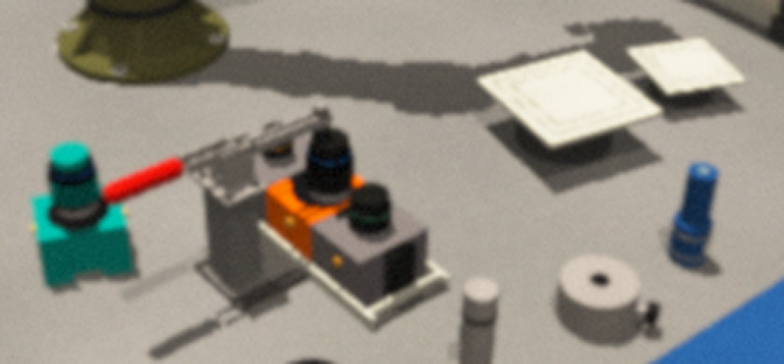

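```bash
python3 - <<'E'
from h import *
c=viewer.camera_info("top");cs=viewer.camera_info("scene")
cr=np.array([[408,43],[503,42],[510,302],[414,305]])/2.9+[180,165]
P=onz(c,cr,0.016);print(P.round(4));print(P.mean(0).round(4));
e=(P[0]+P[1]-P[2]-P[3])/2;print(np.linalg.norm(e),np.arctan2(e[1],e[0]), np.linalg.norm((P[0]+P[3]-P[1]-P[2])/2))
g=onz(c,[[400,222.5],[427.5,222.5],[413.8,222.5]],0.167);print('grip',g.round(4))
# scene rim corners
cr2=np.array([[374,322],[447,272]])/2.8+[180,150];print('scene rim',onz(cs,cr2,0.016).round(4))
# stand corners
st=np.array([[64,67],[216,93],[187,248],[31,219]])/2.9+[180,165]
ss=np.array([[578,50],[662,108],[553,146],[478,80]])/2.8+[180,150]
for z in(.06,.08,.095):
    P=onz(c,st,z);e=P[0]-P[3];Q=onz(cs,ss,z);print(z,P.mean(0).round(4),Q.mean(0).round(4),[np.linalg.norm(P[i]-P[i-1]).round(4) for i in range(4)],[np.linalg.norm(Q[i]-Q[i-1]).round(4) for i in range(4)],np.arctan2(e[1],e[0]))
E
```

```text
[[ 0.6458  0.0037  0.016 ]
 [ 0.6487 -0.1001  0.016 ]
 [ 0.3671 -0.1102  0.016 ]
 [ 0.3625 -0.007   0.016 ]]
[ 0.506  -0.0534  0.016 ]
0.28265829352165567 0.03672892422985595 0.10353078717537245
grip [[ 0.508  -0.2164  0.167 ]
 [ 0.5092 -0.2929  0.167 ]
 [ 0.5086 -0.2548  0.167 ]]
scene rim [[ 0.6574 -0.098   0.016 ]
 [ 0.6425  0.0075  0.016 ]]
0.06 [0.5152 0.2972 0.06  ] [0.5162 0.3018 0.06  ] [np.float64(0.1611), np.float64(0.1605), np.float64(0.1638), np.float64(0.1634)] [np.float64(0.1553), np.float64(0.1588), np.float64(0.1636), np.float64(0.1601)] -0.17452219201494037
0.08 [0.5143 0.2928 0.08  ] [0.5381 0.2769 0.08  ] [np.float64(0.1585), np.float64(0.1579), np.float64(0.1612), np.float64(0.1608)] [np.float64(0.1511), np.float64(0.1546), np.float64(0.1592), np.float64(0.1559)] -0.17452219201494
0.095 [0.5136 0.2895 0.095 ] [0.5545 0.2583 0.095 ] [np.float64(0.1566), np.float64(0.156), np.float64(0.1592), np.float64(0.1589)] [np.float64(0.148), np.float64(0.1514), np.float64(0.1559), np.float64(0.1526)] -0.17452219201494004
```

The crops confirm the target as the orange holder in the rack and the larger platform, left of the rack. The rack centre is about (0.506, -0.053) with yaw about 0.037. The platform appears about 60 mm high, near (0.515, 0.298). Next I'll write a delta helper and move to a viewing pose.

```bash
cat >> h.py <<'E'
from scipy.spatial.transform import Rotation as Rot
def Rt(): 
    q=np.array(state()["tcp_rot"]);return Rot.from_quat(q[[1,2,3,0]])
def target(yaw,tilt=0,ax=None):
    # tool y axis at world angle yaw, z down ; tilt about world axis ax
    y=np.array([np.cos(yaw),np.sin(yaw),0]);z=np.array([0,0,-1.]);x=np.cross(y,z)
    R=Rot.from_matrix(np.c_[x,y,z])
    if tilt: R=Rot.from_rotvec(np.array(ax)*tilt)*R
    return R
def delta(pos,R):
    s=state();R0=Rt();p=np.array(s["eef_pos"])
    d=R0.inv().apply(np.array(pos)-p)*100
    print("shift first, then turn: shift cm",d.round(2),"turn",(R0.inv()*R).as_rotvec().round(3), "| shift in final frame",(R.inv().apply(np.array(pos)-p)*100).round(2))
def show():
    s=state();print("t",round(s["t"],2),"p",np.round(s["eef_pos"],4),"F",np.round(s["force"],2),"M",np.round(s["moment"],2),"w",round(s["width"],3),"y-yaw",np.degrees(np.arctan2(*Rt().as_matrix()[[1,0],1])).round(2))
E
python3 - <<'E'
from h import *
show()
delta([0.46,0.12,0.36],target(0.037))
im=viewer.grab_frame("wrist");cv2.imwrite("pics/w0.png",im);c=viewer.camera_info("wrist")
print(c["K"],c["dist"]);R=Rt().as_matrix();cc=-np.array(c["R"]).T@np.array(c["t"]);print((R.T@(cc-np.array(state()["eef_pos"]))).round(3),(np.array(c["R"])@R).round(3))
E
```

```text
t 0.1 p [0.2806 0.5579 0.2305] F [ 0.   -0.36  0.28] M [-0.01  0.02 -0.01] w 0.999 y-yaw 63.31
shift first, then turn: shift cm [-35.7  -31.09 -12.9 ] turn [-2.000e-03  1.000e-03  1.068e+00] | shift in final frame [-44.43  16.31 -12.95]
[[306.38051036   0.         313.52815597]
 [  0.         306.38051036 204.77943374]
 [  0.           0.           1.        ]] [-0.03367441  0.          0.          0.          0.        ]
[ 0.072  0.001 -0.142] [[-0.     1.    -0.001]
 [-0.959 -0.    -0.282]
 [-0.282  0.001  0.959]]
```

View pics/w0.png

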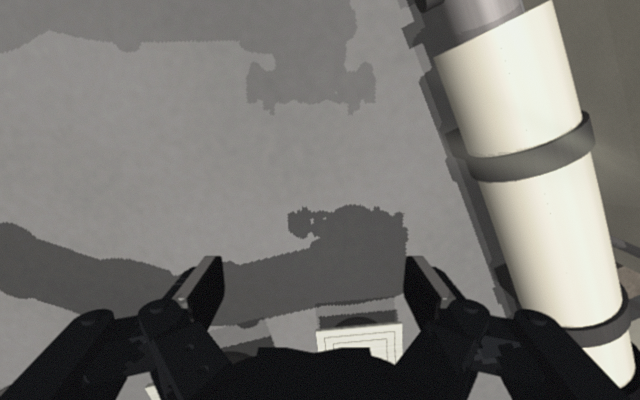

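```bash
python3 -m handwheel '0 0 0.1 -3 -4.5 -2 1; 0 0 0.1 -3.5 -4.5 -2 1; 0 0 0.1 -4 -4.3 -2 1; 0 0 0.1 -4 -3.8 -2 1; 0 0 0.11 -4.5 -3.3 -2 1; 0 0 0.11 -5 -2.5 -2 1; 0 0 0.11 -5 -2 -1 1; 0 0 0.11 -5 -1 0 1; 0 0 0.11 -4 -0.5 0 1; 0 0 0.11 -3 0 0 1; 0 0 0 0 0 0 1' | tail -5; python3 - <<'E'
from h import *
show(); delta([0.46,0.12,0.36],target(0.037))
E
```

```text
t: 1.52
eef_pos: [0.3363, 0.0481, 0.3614]
tcp_rot: [0.0, 0.693, 0.721, 0.0]
force: [0.4, 0.3, 0.9]
width: 1.004
t 1.52 p [0.3363 0.0481 0.3614] F [0.44 0.33 0.85] M [ 0.02 -0.01 -0.03] w 1.004 y-yaw 2.3
shift first, then turn: shift cm [ 6.69 12.65  0.14] turn [0.    0.    0.003] | shift in final frame [ 6.73 12.63  0.14]
```

```bash
python3 -m handwheel '0 0 0 1 4.8 0 1; 0 0 0 1 4.8 0 1; 0 0 0 1 4.8 0 1; 0 0 0 0 0 0 1; 0 0 0 0 0 0 1' | tail -5; python3 - <<'E'
from h import *
show(); im=viewer.grab_frame("wrist");cv2.imwrite("pics/w1.png",im)
import pickle;pickle.dump(viewer.camera_info("wrist"),open("w1.pkl","wb"))
E
```

```text
t: 2.15
eef_pos: [0.4782, 0.087, 0.3607]
tcp_rot: [-0.001, 0.69, 0.723, -0.001]
force: [-0.4, -0.9, -0.2]
width: 1.001
t 2.15 p [0.4782 0.087  0.3607] F [-0.43 -0.89 -0.15] M [-0.    0.04 -0.06] w 1.001 y-yaw 2.66
```

View pics/w1.png

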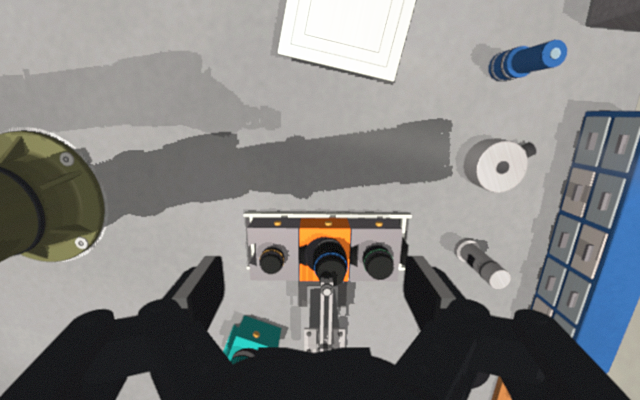

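The wrist view shows the rack with the orange zoom at columns 300–351, the plossl on the left and the wide on the right, and the clamp bar at column 326. The large platform is at the top. I'll measure from this view.

```bash
python3 - <<'E'
from h import *
im=cv2.imread("pics/w1.png")
cv2.imwrite("pics/w1c.png",cv2.resize(im[195:360,225:425],None,fx=3.6,fy=3.6,interpolation=cv2.INTER_CUBIC))
E
```

```text
(no output)
```

View pics/w1c.png

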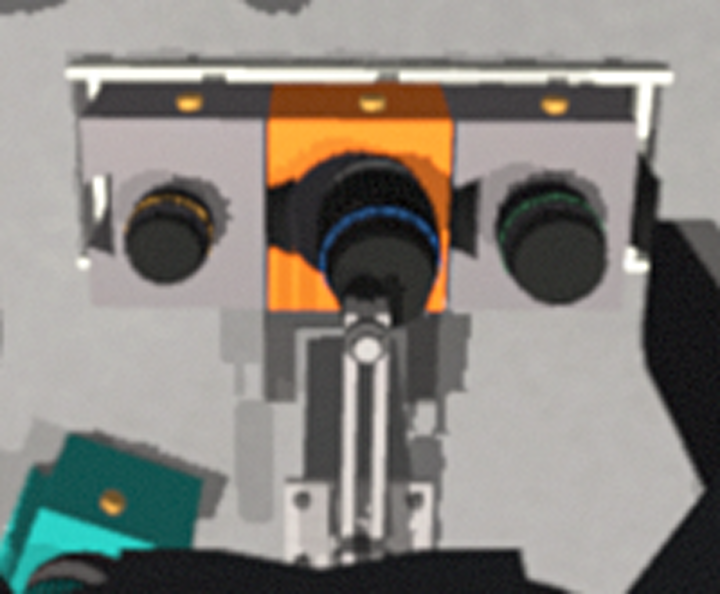

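```bash
python3 - <<'E'
from h import *
import pickle;c=pickle.load(open("w1.pkl","rb"))
f=lambda a:np.array(a)/3.6+[225,195]-0.36
P=onz(c,f([[267,118],[452,118],[447,311],[270,311]]),.065);print(P.round(4),P.mean(0).round(4))
r=onz(c,f([[67,68],[672,70]]),.016);print('rim',r.round(4),np.linalg.norm(r[1]-r[0]))
e=r[1]-r[0];print('yaw',np.arctan2(e[1],e[0]))
g=onz(c,f([[79,118],[634,118]]),.065);e=g[1]-g[0];print(g.round(4),np.arctan2(e[1],e[0]),np.linalg.norm(e))
print('eyetop',onz(c,f([[381,262],[327,262],[436,262]]),.133).round(4))
print('wide',onz(c,f([[557,257]]),.107).round(4),'plossl',onz(c,f([[165,245]]),.100).round(4))
print('bar end',onz(c,f([[367,348]]),.17).round(4), onz(c,f([[362,540]]),.17))
E
```

```text
[[ 0.4601 -0.0064  0.065 ]
 [ 0.5384 -0.0027  0.065 ]
 [ 0.5436 -0.0948  0.065 ]
 [ 0.4644 -0.0984  0.065 ]] [ 0.5016 -0.0506  0.065 ]
rim [[ 0.3646 -0.0044  0.016 ]
 [ 0.6461  0.0076  0.016 ]] 0.2817515008972697
yaw 0.04265270707220791
[[ 0.3804 -0.0101  0.065 ]
 [ 0.6157  0.0007  0.065 ]] 0.04608419805945151 0.23548991837198724
eyetop [[ 0.5068 -0.0359  0.133 ]
 [ 0.4867 -0.0368  0.133 ]
 [ 0.5273 -0.035   0.133 ]]
wide [[ 0.579  -0.0443  0.107 ]] plossl [[ 0.4219 -0.0498  0.1   ]]
bar end [[ 0.5009 -0.0495  0.17  ]] [[ 0.50378002 -0.13006909  0.17      ]]
```

```bash
python3 - <<'E'
from h import *
delta([0.511,-0.282,0.25],target(0.044))
E
python3 -m handwheel '0 0 0 -5 0 0 1; 0 0 0 -6 0.2 0 1; 0 0 0 -6 0.2 1 1; 0 0 0 -6 0.2 2 1; 0 0 0 -6 0.2 3 1; 0 0 0 -5 0.2 3 1; 0 0 0 -2.7 0.2 2 1; 0 0 0 0 0 0 1; 0 0 0 0 0 0 1;0 0 0 0 0 0 1' | tail -5
python3 - <<'E'
from h import *
show();delta([0.511,-0.282,0.25],target(0.044))
im=viewer.grab_frame("wrist");cv2.imwrite("pics/w2.png",im)
im=viewer.grab_frame("top");cv2.imwrite("pics/t2.png",cv2.resize(im[180:290,290:450],None,fx=4,fy=4))
E
```

```text
shift first, then turn: shift cm [-36.99   1.61  11.11] turn [-0.001 -0.     0.002] | shift in final frame [-36.98   1.68  11.12]
t: 3.45
eef_pos: [0.5075, -0.2735, 0.2549]
tcp_rot: [0.001, 0.69, 0.724, 0.001]
force: [0.5, -0.3, 0.2]
width: 0.998
t 3.45 p [ 0.5075 -0.2735  0.2549] F [ 0.51 -0.3   0.19] M [ 0.   -0.02  0.02] w 0.998 y-yaw 2.69
shift first, then turn: shift cm [-0.87  0.31  0.49] turn [0.002 0.    0.003] | shift in final frame [-0.86  0.31  0.49]
```

View pics/w2.png

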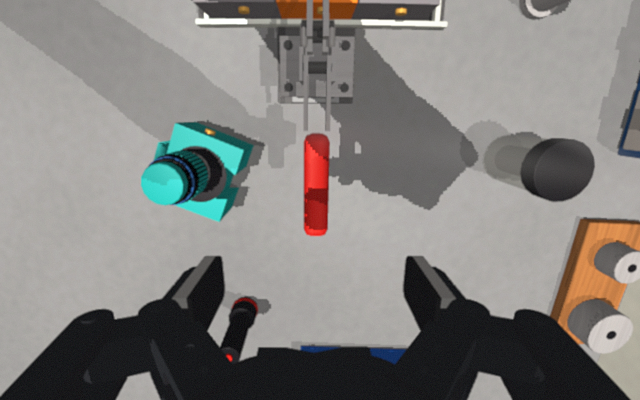

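The red grip runs from (316,135) to (316,235), centred between the jaws.

```bash
python3 - <<'E'
from h import *
c=viewer.camera_info("wrist")
g=onz(c,[[316.5,137],[316,233],[304,190],[329,190]],.172);print(g.round(4),np.linalg.norm(g[1]-g[0]),np.linalg.norm(g[3]-g[2]))
delta([g[1][0],g[1][1]+.011,0.147],target(0.044))
E
```

```text
[[ 0.5077 -0.2165  0.172 ]
 [ 0.5109 -0.2903  0.172 ]
 [ 0.5002 -0.256   0.172 ]
 [ 0.519  -0.2551  0.172 ]] 0.07387903893328085 0.018841341687926044
shift first, then turn: shift cm [-0.56  0.3  10.76] turn [0.002 0.    0.003] | shift in final frame [-0.56  0.32 10.76]
```

```bash
python3 -m handwheel '0 0 0 -0.6 0.3 2 1; 0 0 0 0 0 3 1; 0 0 0 0 0 3 1; 0 0 0 0 0 2.7 1; 0 0 0 0 0 0 1; 0 0 0 0 0 0 1' | tail -5
python3 - <<'E'
from h import *
show()
im=viewer.grab_frame("wrist");cv2.imwrite("pics/w3.png",im)
E
```

```text
t: 4.3
eef_pos: [0.5109, -0.2808, 0.1478]
tcp_rot: [0.001, 0.691, 0.723, 0.0]
force: [1.2, -0.1, 0.2]
width: 1.0
t 4.3 p [ 0.5109 -0.2808  0.1478] F [ 1.17 -0.11  0.15] M [ 0.03 -0.04  0.02] w 1.0 y-yaw 2.6
```

View pics/w3.png

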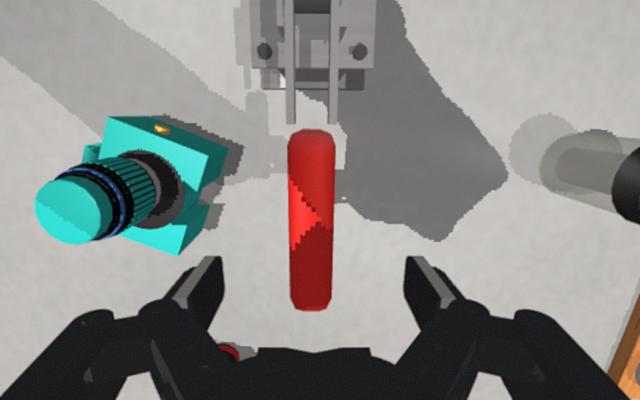

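The grip end is at about (310,310), between the pads. Closing.

```bash
python3 -m handwheel '0 0 0 0 0 0 0.5; 0 0 0 0 0 0 0.2; 0 0 0 0 0 0 0; 0 0 0 0 0 0 0; 0 0 0 0 0 0 0; 0 0 0 0 0 0 0; 0 0 0 0 0 0 0' | tail -5
python3 - <<'E'
from h import *
show()
E
```

```text
t: 5.22
eef_pos: [0.5097, -0.2808, 0.1469]
tcp_rot: [-0.0, 0.691, 0.723, -0.0]
force: [-3.7, 0.7, 5.3]
width: 0.214
t 5.22 p [ 0.5097 -0.2808  0.1469] F [-3.7   0.71  5.3 ] M [ 0.2   0.75 -0.13] w 0.214 y-yaw 2.54
```

```bash
python3 -m handwheel '0 0 0 0.06 0 -1.13 0; 0 0 0 0.17 0 -1.12 0; 0 0 0 0.28 0 -1.09 0; 0 0 0 0.39 0 -1.06 0; 0 0 0 0 0 0 0' | tail -5
python3 - <<'E'
from h import *
show()
E
```

```text
t: 5.85
eef_pos: [0.5093, -0.2706, 0.1916]
tcp_rot: [-0.001, 0.691, 0.723, 0.0]
force: [-4.0, 3.7, -2.8]
width: 0.212
t 5.85 p [ 0.5093 -0.2706  0.1916] F [-4.02  3.74 -2.83] M [ 0.21  0.84 -0.22] w 0.212 y-yaw 2.61
```

```bash
python3 -m handwheel '0 0 0 0.49 0 -1.02 0; 0 0 0 0.59 0 -0.96 0; 0 0 0 0.68 0 -0.9 0; 0 0 0 0.77 0 -0.83 0; 0 0 0 0.85 0 -0.75 0; 0 0 0 0 0 0 0' | tail -5
python3 - <<'E'
from h import *
show()
E
python3 -m handwheel '0 0 0 0.92 0 -0.66 0; 0 0 0 0.98 0 -0.56 0; 0 0 0 1.03 0 -0.46 0; 0 0 0 0 0 0 0' | tail -5
python3 - <<'E'
from h import *
show()
im=viewer.grab_frame("scene");cv2.imwrite("pics/s4.png",cv2.resize(im[120:290,150:410],None,fx=3,fy=3))
E
```

```text
t: 6.6
eef_pos: [0.508, -0.2367, 0.2362]
tcp_rot: [-0.0, 0.691, 0.723, 0.0]
force: [-5.1, 2.4, -6.7]
width: 0.21
t 6.6 p [ 0.508  -0.2367  0.2362] F [-5.11  2.41 -6.66] M [ 0.23  1.15 -0.16] w 0.21 y-yaw 2.63
t: 7.1
eef_pos: [0.5069, -0.2076, 0.2531]
tcp_rot: [0.0, 0.691, 0.723, 0.0]
force: [-6.4, 0.5, -5.9]
width: 0.213
t 7.1 p [ 0.5069 -0.2076  0.2531] F [-6.44  0.49 -5.88] M [-0.37  1.19 -0.3 ] w 0.213 y-yaw 2.62
```

View pics/s4.png

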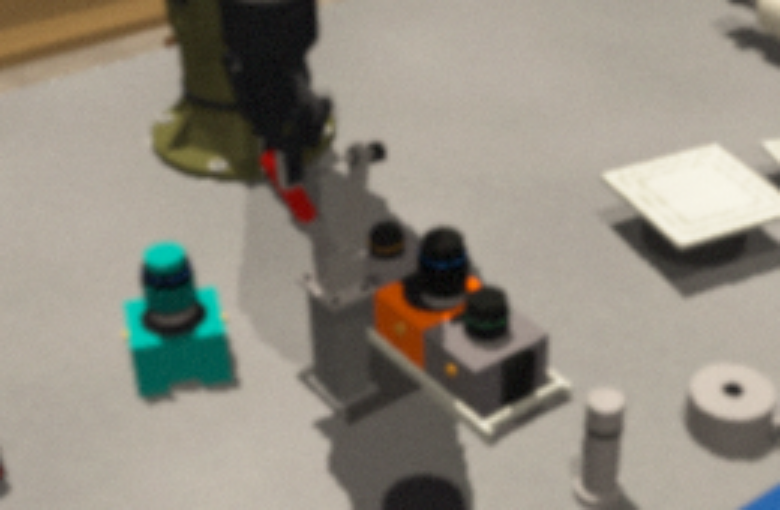

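```bash
python3 -m handwheel '0 0 0 1.07 0 -0.36 0; 0 0 0 1.1 0 -0.25 0; 0 0 0 0 0 0 0' | tail -5
python3 -m handwheel '0 0 0 0.5 0 -0.08 0; 0 0 0 0 0 0 0' | tail -3
python3 - <<'E'
from h import *
show()
im=viewer.grab_frame("scene");cv2.imwrite("pics/s5.png",cv2.resize(im[120:290,150:410],None,fx=3,fy=3))
E
```

```text
t: 7.52
eef_pos: [0.506, -0.1861, 0.2593]
tcp_rot: [0.0, 0.691, 0.723, 0.0]
force: [-5.1, -0.6, -5.8]
width: 0.209
tcp_rot: [0.001, 0.691, 0.723, -0.0]
force: [-5.1, -3.6, -7.4]
width: 0.21
t 7.78 p [ 0.5058 -0.1822  0.2599] F [-5.1  -3.63 -7.42] M [-1.24  0.88  0.  ] w 0.21 y-yaw 2.59
```

View pics/s5.png

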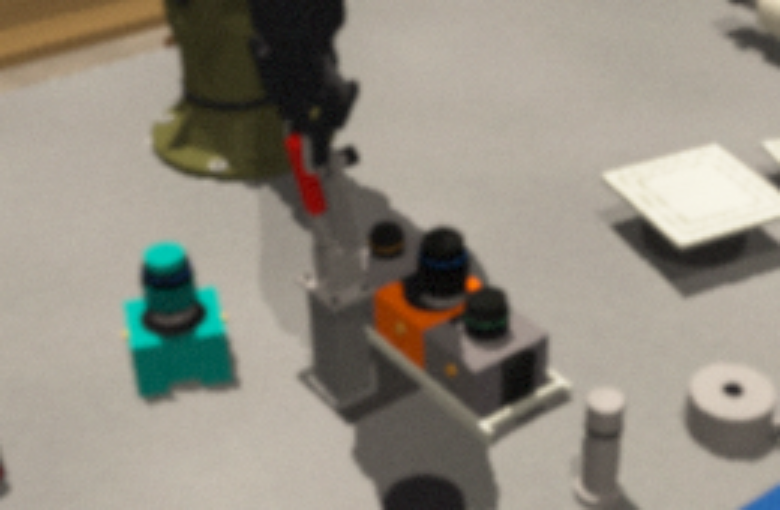

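```bash
python3 -m handwheel '0 0 0 0.5 0 -0.05 0; 0 0 0 0 0 0 0' | tail -4
python3 - <<'E'
from h import *
show()
E
python3 -m handwheel '0 0 0 0.5 0 0 0; 0 0 0 0 0 0 0' | tail -4
python3 - <<'E'
from h import *
show()
E
```

```text
eef_pos: [0.5057, -0.1784, 0.2604]
tcp_rot: [0.002, 0.691, 0.722, -0.001]
force: [-3.3, -6.5, -9.9]
width: 0.21
t 8.07 p [ 0.5057 -0.1784  0.2604] F [-3.35 -6.47 -9.89] M [-1.75  0.7  -0.08] w 0.21 y-yaw 2.52
eef_pos: [0.5056, -0.1781, 0.2605]
tcp_rot: [0.004, 0.693, 0.721, -0.002]
force: [-0.3, -19.7, -15.3]
width: 0.207
t 8.32 p [ 0.5056 -0.1781  0.2605] F [ -0.3  -19.71 -15.27] M [-4.26  0.06  0.06] w 0.207 y-yaw 2.32
```

At the stop: the force rose to 20 N with no motion. Relieve, open, and retreat straight up.

```bash
python3 -m handwheel '0 0 0 -0.45 0 0 0; 0 0 0 0 0 0 0.6; 0 0 0 0 0 0 0.6; 0 0 0 0 0 0 0.6; 0 0 0 0 0 0 0.6' | tail -4
python3 -m handwheel '0 0 0 0 0 -3 0.6; 0 0 0 0 0 -5 0.6; 0 0 0 0 0 -5 1; 0 0 0 3 0 -1 1; 0 0 0 5 0 0 1;0 0 0 3 0 0 1; 0 0 0 0 0 0 1; 0 0 0 0 0 0 1' | tail -4
python3 - <<'E'
from h import *
show()
im=viewer.grab_frame("scene");cv2.imwrite("pics/s6.png",cv2.resize(im[100:290,150:410],None,fx=3,fy=3))
im=viewer.grab_frame("wrist");cv2.imwrite("pics/w6.png",im)
import pickle;pickle.dump(viewer.camera_info("wrist"),open("w6.pkl","wb"))
E
```

```text
eef_pos: [0.506, -0.1761, 0.2598]
tcp_rot: [0.0, 0.691, 0.723, 0.0]
force: [0.0, 0.6, -0.9]
width: 0.6
eef_pos: [0.5006, -0.0674, 0.3996]
tcp_rot: [0.0, 0.691, 0.723, -0.0]
force: [0.0, -1.4, -0.4]
width: 1.001
t 9.95 p [ 0.5006 -0.0674  0.3996] F [ 0.02 -1.42 -0.42] M [-0.01  0.03  0.02] w 1.001 y-yaw 2.54
```

View pics/s6.png

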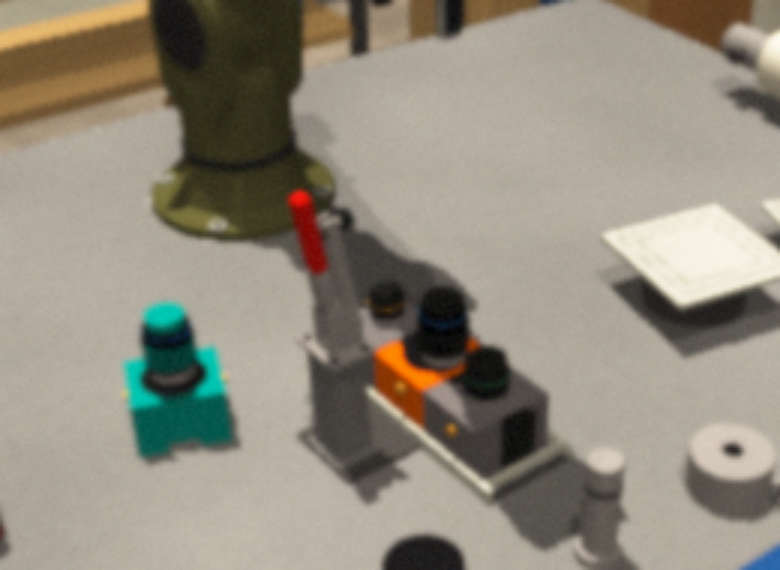

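View pics/w6.png

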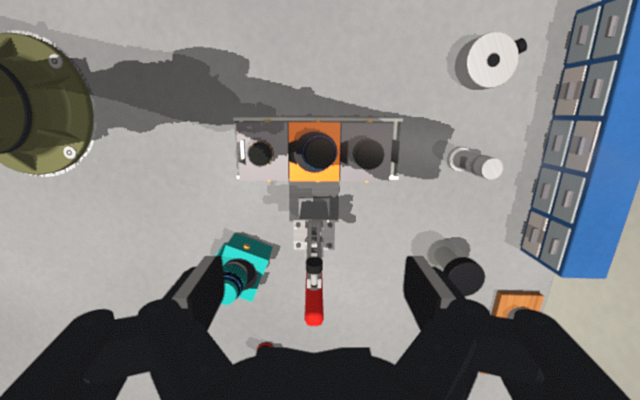

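Hold-down open and handle near-vertical. I'll verify the angle by triangulation, then measure the zoom and eyepiece.

```bash
python3 - <<'E'
from h import *
import pickle;c=pickle.load(open("w6.pkl","rb"));cs=viewer.camera_info("scene")
print("tip",tri(cs,[250,166],c,[314,318]), "grip base",tri(cs,[150+318/3,100+270/3],c,[315,280]))
im=cv2.imread("pics/w6.png");cv2.imwrite("pics/w6c.png",cv2.resize(im[105:195,225:415],None,fx=4,fy=4,interpolation=cv2.INTER_CUBIC))
E
```

```text
tip (array([ 0.50678196, -0.18719437,  0.28457948]), np.float64(1.7584480070341892e-06)) grip base (array([ 0.51061199, -0.1814614 ,  0.21531811]), np.float64(0.008306631344302713))
```

View pics/w6c.png

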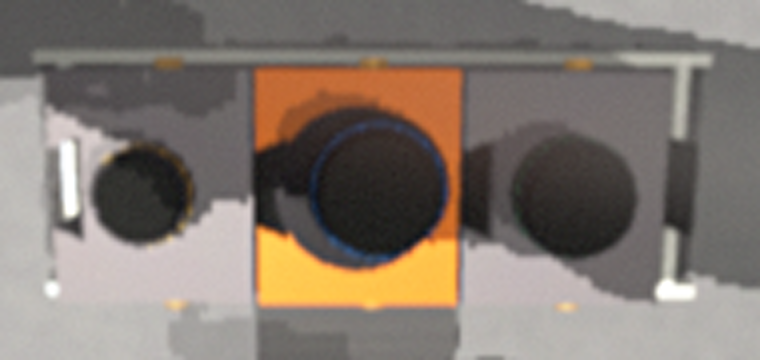

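```bash
python3 - <<'E'
from h import *
import pickle;c=pickle.load(open("w6.pkl","rb"))
f=lambda a:np.array(a)/4.+[225,105]-0.375
P=onz(c,f([[254,68],[463,68],[460,306],[257,306]]),.065);print(P.round(4),'zoom ctr',P.mean(0).round(4))
E=onz(c,f([[382,191],[320,191],[444,191],[379,193]]),.133);print('eye top',E.round(4),np.linalg.norm(E[2]-E[1]))
N=onz(c,f([[576,197]]),.107),onz(c,f([[142,194]]),.1);print(N)
print('shoulder/blue',onz(c,f([[379,193]]),.118))
e=P[1]-P[0];print(np.arctan2(e[1],e[0]))
E
```

```text
[[ 0.4604 -0.0068  0.065 ]
 [ 0.5389 -0.0034  0.065 ]
 [ 0.5438 -0.0947  0.065 ]
 [ 0.4634 -0.0981  0.065 ]] zoom ctr [ 0.5016 -0.0508  0.065 ]
eye top [[ 0.5089 -0.0429  0.133 ]
 [ 0.4884 -0.0437  0.133 ]
 [ 0.5294 -0.042   0.133 ]
 [ 0.5079 -0.0436  0.133 ]] 0.04106338040953472
(array([[ 0.57812888, -0.04497571,  0.107     ]]), array([[ 0.42389201, -0.05136891,  0.1       ]]))
shoulder/blue [[ 0.50830621 -0.04533347  0.118     ]]
0.04287251284600008
```

Hold-down confirmed open: tip z is 0.285 against 0.289 expected. The zoom centre is (0.5016, -0.0508). The eyepiece axis is near (0.508, -0.044), so the offset points toward +x+y. Next I'll turn the jaws along rack y.

```bash
python3 - <<'E'
from h import *
print(np.round(state()["joint_positions"],3))
E
python3 -m handwheel '0 0 -0.157 0 0 1 1; 0 0 -0.157 0 0 1 1; 0 0 -0.157 0 0 1 1; 0 0 -0.157 0 0 1 1; 0 0 -0.157 0 0 1 1; 0 0 -0.157 0 0 1 1; 0 0 -0.157 0 0 1 1; 0 0 -0.157 0 0 1 1; 0 0 -0.157 0 0 1 1; 0 0 -0.157 0 0 0 1; 0 0 0 0 0 0 1' | tail -4
python3 - <<'E'
from h import *
show();print(np.round(state()["joint_positions"],3))
delta([0.508,-0.044,0.20],target(np.pi/2+0.044))
E
```

```text
[-0.18   0.23   0.356  1.484 -0.08   1.441  0.221]
eef_pos: [0.5006, -0.0679, 0.3093]
tcp_rot: [-0.0, -0.021, 1.0, -0.0]
force: [-0.8, -0.1, 0.5]
width: 1.0
t 11.43 p [ 0.5006 -0.0679  0.3093] F [-0.8  -0.06  0.47] M [-0.04  0.01 -0.05] w 1.0 y-yaw 92.35
[ 0.024  0.258  0.083  1.674 -0.022  1.211  1.724]
shift first, then turn: shift cm [-0.84  2.36 10.93] turn [-0.    -0.    -0.003] | shift in final frame [-0.85  2.35 10.93]
```

```bash
python3 -m handwheel '0 0 0 -0.85 2.35 2 1; 0 0 0 0 0 4 1; 0 0 0 0 0 4 1; 0 0 0 0 0 4 1; 0 0 0 0 0 0.9 1; 0 0 0 0 0 0 1; 0 0 0 0 0 0 1' | tail -4
python3 - <<'E'
from h import *
show()
im=viewer.grab_frame("wrist");cv2.imwrite("pics/w7.png",im)
c=viewer.camera_info("wrist");import pickle;pickle.dump(c,open("w7.pkl","wb"))
print(proj(c,[[.508,-.044,.133],[.5016,-.0508,.133]]))
E
```

```text
eef_pos: [0.5092, -0.043, 0.1619]
tcp_rot: [0.001, -0.022, 1.0, -0.0]
force: [0.7, 0.3, 0.1]
width: 0.996
t 12.3 p [ 0.5092 -0.043   0.1619] F [0.71 0.3  0.06] M [0.06 0.03 0.02] w 0.996 y-yaw 92.47
[[310.57140884 236.10262061]
 [299.5636544  225.63815778]]
```

View pics/w7.png

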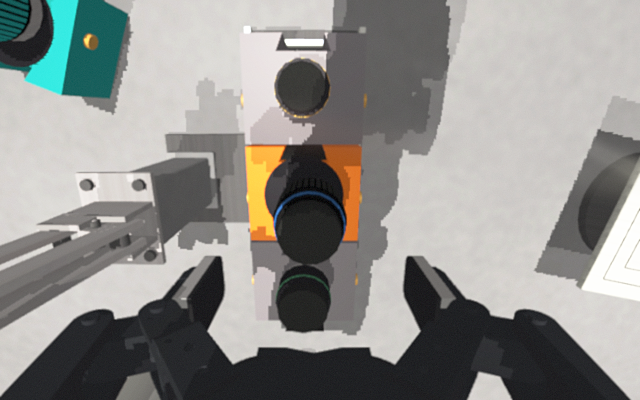

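```bash
python3 - <<'E'
from h import *
import pickle;c=pickle.load(open("w7.pkl","rb"))
im=cv2.imread("pics/w7.png");cv2.imwrite("pics/w7c.png",cv2.resize(im[130:280,230:380],None,fx=4,fy=4,interpolation=cv2.INTER_CUBIC))
P=onz(c,[[246,146],[361,146],[359,241],[248,241]],.065);print(P.round(4),P.mean(0).round(4))
print(onz(c,[[309.5,230]],.133).round(4),'plossl',onz(c,[[302,87]],.100).round(4),'wide',onz(c,[[303,305]],.107).round(4))
E
```

```text
[[ 0.4635 -0.0963  0.065 ]
 [ 0.4597 -0.0077  0.065 ]
 [ 0.5387 -0.0025  0.065 ]
 [ 0.5428 -0.0961  0.065 ]] [ 0.5012 -0.0506  0.065 ]
[[ 0.5041 -0.0448  0.133 ]] plossl [[ 0.4216 -0.0532  0.1   ]] wide [[ 0.5742 -0.0472  0.107 ]]
```

View pics/w7c.png

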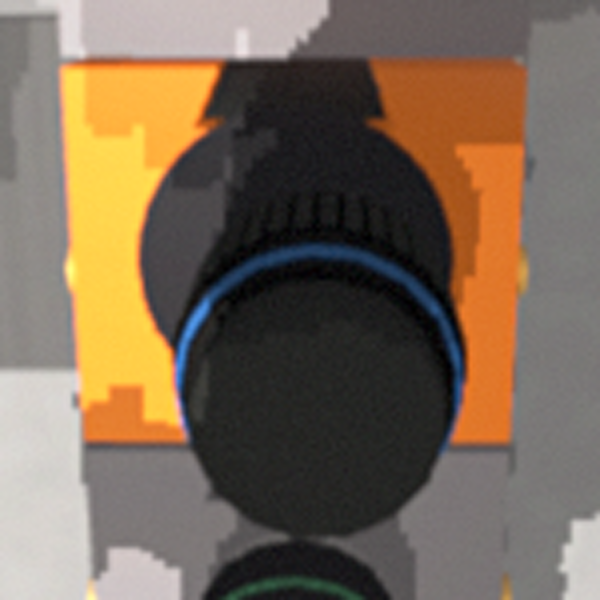

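Combining views, the eyepiece axis is about (0.508, -0.0448), an offset of (6.8, 5.8) mm or 8.9 mm, matching the 9 mm stated. Descend over the ring.

```bash
python3 -m handwheel '0 0 0 0.12 -0.18 2 1; 0 0 0 0 0 3 1; 0 0 0 0 0 2.5 1; 0 0 0 0 0 1.5 1; 0 0 0 0 0 0 0.75; 0 0 0 0 0 0 0.7;0 0 0 0 0 0 0.7;0 0 0 0 0 0 0.7' | tail -4
python3 - <<'E'
from h import *
show()
im=viewer.grab_frame("wrist");cv2.imwrite("pics/w8.png",im)
E
```

```text
eef_pos: [0.5073, -0.0446, 0.071]
tcp_rot: [0.001, -0.022, 1.0, -0.0]
force: [0.0, 0.3, 0.5]
width: 0.699
t 13.35 p [ 0.5073 -0.0446  0.071 ] F [0.   0.3  0.55] M [ 0.   -0.04  0.02] w 0.699 y-yaw 92.53
```

View pics/w8.png

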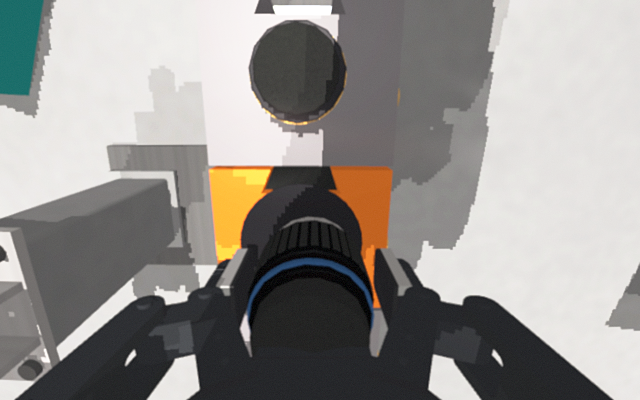

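The pads straddle the ring at columns 248 and 375, around (312,320), roughly centred. I'll close in small steps and watch the side force.

```bash
for i in 1; do python3 -m handwheel '0 0 0 0 0 0 0.65; 0 0 0 0 0 0 0.65;0 0 0 0 0 0 0.65' | tail -2;  python3 -m handwheel '0 0 0 0 0 0 0.63; 0 0 0 0 0 0 0.63' | tail -2; python3 -m handwheel '0 0 0 0 0 0 0.615; 0 0 0 0 0 0 0.615' | tail -2; done
python3 - <<'E'
from h import *
show()
E
```

```text
force: [-0.5, -0.6, -0.1]
width: 0.647
force: [-0.7, 0.4, -0.6]
width: 0.629
force: [-0.1, -1.1, 0.4]
width: 0.615
t 14.28 p [ 0.5069 -0.0447  0.0704] F [-0.14 -1.06  0.43] M [-0.01  0.03  0.03] w 0.615 y-yaw 92.53
```

```bash
python3 -m handwheel '0 0 0 0 0 0 0.605; 0 0 0 0 0 0 0.605' | tail -2;  python3 -m handwheel '0 0 0 0 0 0 0.595; 0 0 0 0 0 0 0.595' | tail -2; 
python3 - <<'E'
from h import *
show()
E
```

```text
force: [-0.1, -2.9, 0.1]
width: 0.605
force: [0.9, -3.6, 1.7]
width: 0.593
t 14.78 p [ 0.507  -0.0452  0.0705] F [ 0.94 -3.64  1.73] M [-0.84  0.03 -0.02] w 0.593 y-yaw 92.5
```

Force of -3.6 N in y means the -y pad is touching first. Shift 1 mm toward -y.

```bash
python3 -m handwheel '0 0 0 0 -0.1 0 0.595; 0 0 0 0 0 0 0.595' | tail -2; 
python3 -m handwheel '0 0 0 0 0 0 0.595; 0 0 0 0 0 0 0.58' | tail -2; 
python3 - <<'E'
from h import *
show()
E
```

```text
force: [-1.0, -1.9, 0.2]
width: 0.593
force: [0.3, -1.5, 1.8]
width: 0.585
t 15.28 p [ 0.507  -0.0456  0.0704] F [ 0.33 -1.5   1.78] M [-0.44 -0.03  0.04] w 0.585 y-yaw 92.54
```

```bash
python3 -m handwheel '0 0 0 0 -0.04 0 0.56; 0 0 0 0 0 0 0.5; 0 0 0 0 0 0 0.3; 0 0 0 0 0 0 0; 0 0 0 0 0 0 0; 0 0 0 0 0 0 0' | tail -2; 
python3 - <<'E'
from h import *
show()
E
```

```text
force: [-0.9, -0.3, 4.8]
width: 0.57
t 16.02 p [ 0.5071 -0.0457  0.0706] F [-0.95 -0.32  4.83] M [0.24 0.29 0.03] w 0.57 y-yaw 92.55
```

Gripped and centred, with side forces under 1 N. Lift in small steps, watching the force.

```bash
python3 -m handwheel '0 0 0 0 0 -0.2 0; 0 0 0 0 0 -0.2 0; 0 0 0 0 0 0 0' | tail -2; python3 -c "
from h import *
show();print(Rt().as_matrix()[:,2].round(4))"
python3 -m handwheel '0 0 0 0 0 -0.3 0; 0 0 0 0 0 -0.3 0; 0 0 0 0 0 0 0' | tail -2; python3 -c "
from h import *
show();print(Rt().as_matrix()[:,2].round(4))"
```

```text
force: [-0.5, 0.0, -4.2]
width: 0.57
t 16.4 p [ 0.5068 -0.0459  0.0742] F [-0.49  0.03 -4.23] M [0.04 0.03 0.01] w 0.57 y-yaw 92.54
[-6.e-04  1.e-04 -1.e+00]
force: [-0.6, 0.4, -4.4]
width: 0.574
t 16.77 p [ 0.5072 -0.0461  0.0807] F [-0.6   0.38 -4.35] M [ 0.04  0.09 -0.04] w 0.574 y-yaw 92.53
[ 6.e-04 -1.e-04 -1.e+00]
```

```bash
python3 -m handwheel '0 0 0 0 0 -0.4 0; 0 0 0 0 0 -0.4 0; 0 0 0 0 0 -0.4 0; 0 0 0 0 0 -0.4 0; 0 0 0 0 0 0 0' | tail -2; python3 -c "
from h import *
show()
im=viewer.grab_frame('scene');cv2.imwrite('pics/s9.png',cv2.resize(im[150:290,180:360],None,fx=4,fy=4))"
```

```text
force: [1.1, 0.5, -5.0]
width: 0.571
t 17.4 p [ 0.5073 -0.046   0.0968] F [ 1.11  0.46 -4.97] M [ 0.02 -0.04 -0.  ] w 0.571 y-yaw 92.53
```

View pics/s9.png

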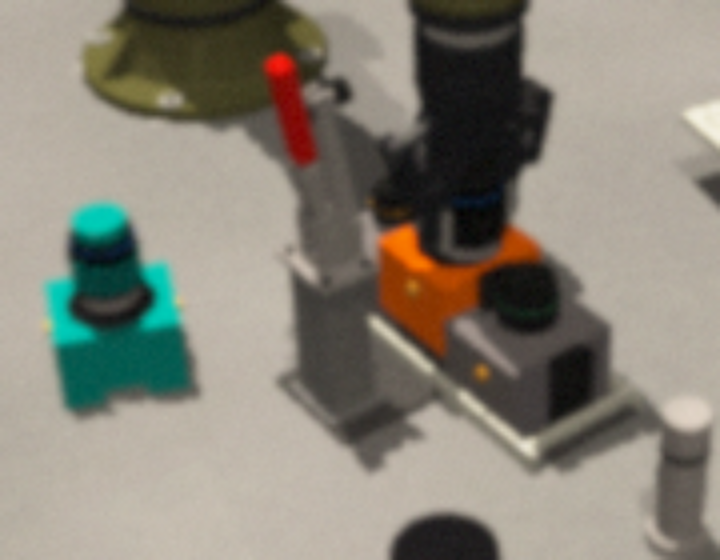

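The orange block is rising alone, upright, with the neighbours seated. Continue.

```bash
python3 -m handwheel '0 0 0 0 0 -0.5 0; 0 0 0 0 0 -0.5 0; 0 0 0 0 0 -0.5 0; 0 0 0 0 0 -0.5 0; 0 0 0 0 0 0 0' | tail -2;python3 -m handwheel '0 0 0 0 0 -0.5 0; 0 0 0 0 0 -0.5 0; 0 0 0 0 0 -0.5 0; 0 0 0 0 0 -0.5 0; 0 0 0 0 0 -0.5 0; 0 0 0 0 0 -0.5 0; 0 0 0 0 0 0 0' | tail -2; python3 -c "
from h import *
show()"
```

```text
force: [-0.3, -0.4, -4.8]
width: 0.57
force: [0.7, 0.3, -4.9]
width: 0.574
t 18.95 p [ 0.5073 -0.046   0.1468] F [ 0.72  0.27 -4.91] M [-0.01 -0.03 -0.05] w 0.574 y-yaw 92.53
```

Clear of the dovetails, with the load steady. Raise it, then carry it to a viewing pose beyond the platform.

```bash
python3 -m handwheel '0 0 0 0 0 -1.5 0; 0 0 0 0 0 -2.5 0; 0 0 0 0 0 -2.5 0; 0 0 0 0 0 -2 0; 0 0 0 0 0 -1 0; 0 0 0 0 1.5 -0.5 0; 0 0 0 -0.5 3 0 0; 0 0 0 -1 3.5 0 0;  0 0 0 -1.2 3.5 0 0; 0 0 0.022 -1.5 3.5 0 0; 0 0 0.022 -1.5 3.5 0 0; 0 0 0.022 -1.5 3.5 0 0; 0 0 0.022 -1.5 3.5 0 0; 0 0 0.022 -1.5 3 0 0; 0 0 0.022 -1 2.5 0 0; 0 0 0.022 -0.5 2 0 0; 0 0 0.022 0 1 0 0; 0 0 0.022 0 0.3 0 0; 0 0 0.022 0 0 0 0; 0 0 0.022 0 0 0 0' | tail -4; python3 -c "
from h import *
show();delta([.63,.3,.25],target(np.pi/2-.1745))
im=viewer.grab_frame('wrist');cv2.imwrite('pics/w10.png',im)
import pickle;pickle.dump(viewer.camera_info('wrist'),open('w10.pkl','wb'))"
```

```text
eef_pos: [0.6235, 0.2956, 0.2466]
tcp_rot: [0.0, 0.1, 0.995, -0.0]
force: [0.1, -0.4, -4.9]
width: 0.573
t 21.45 p [0.6235 0.2956 0.2466] F [ 0.06 -0.42 -4.85] M [-0.04 -0.02 -0.01] w 0.573 y-yaw 78.52
shift first, then turn: shift cm [-0.55  0.56 -0.34] turn [-0.     0.    -0.026] | shift in final frame [-0.56  0.55 -0.34]
```

View pics/w10.png

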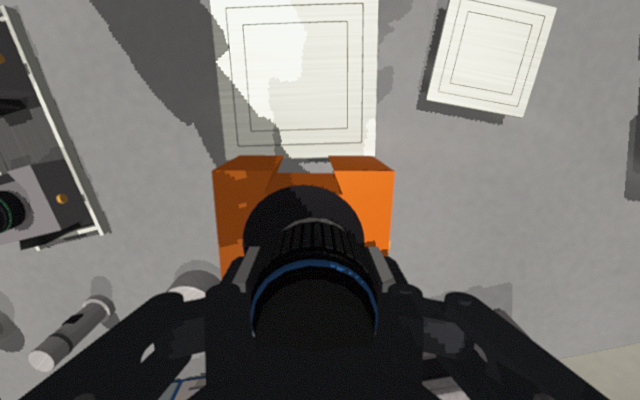

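```bash
python3 -m handwheel '0 0 0 -1 0 -2 0; 0 0 0 -1.5 0.2 -2 0; 0 0 0 -0.5 0 -1 0; 0 0 0 0 0 0 0; 0 0 0 0 0 0 0; 0 0 0 0 0 0 0' | tail -4; python3 -c "
from h import *
show()
im=viewer.grab_frame('wrist');cv2.imwrite('pics/w11.png',im);cv2.imwrite('pics/w11c.png',cv2.resize(im[0:280,190:410],None,fx=2.1,fy=2.1,interpolation=cv2.INTER_CUBIC))
import pickle;pickle.dump(viewer.camera_info('wrist'),open('w11.pkl','wb'))"
```

```text
eef_pos: [0.6526, 0.2929, 0.2956]
tcp_rot: [-0.001, 0.099, 0.995, -0.0]
force: [0.2, -0.3, -4.7]
width: 0.572
t 22.25 p [0.6526 0.2929 0.2956] F [ 0.18 -0.27 -4.67] M [ 0.03 -0.06 -0.05] w 0.572 y-yaw 78.69
```

View pics/w11c.png

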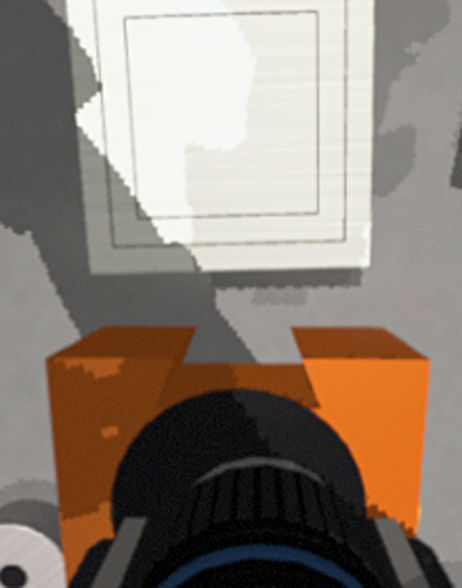

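```bash
python3 - <<'E'
from h import *
import pickle;c=pickle.load(open("w11.pkl","rb"))
f=lambda a:np.array(a)/2.1+[190,0]-0.26
ins=f([[124,16],[318,11],[318,212],[137,217]]);mid=f([[0,0]]);near=f([[91,272],[371,266]])
for z in(.06,.065,.07,.075,.08,.085):
    P=onz(c,ins,z);N=onz(c,near,z);e=N[1]-N[0];L=np.linalg.norm(e);n=np.array([e[1],-e[0],0])/L; n=n if n[0]<0 else -n
    print(z,'inner ctr',P.mean(0)[:2].round(4),[np.linalg.norm(P[i]-P[i-1]).round(4) for i in range(4)],'near L',L.round(4),'ctr',(N.mean(0)+.08*n)[:2].round(4),'edge dir',np.degrees(np.arctan2(e[1],e[0])).round(2))
s=state();p=np.array(s["eef_pos"]);R=Rt()
T=onz(c,f([[48,360],[430,358]]),p[2]-.0056);print('block top near -x edge in tool (mm)',(R.inv().apply(T-p)*1000).round(1))
# bottom row: lower corners
E
```

```text
0.06 inner ctr [0.515  0.3017] [np.float64(0.1008), np.float64(0.1012), np.float64(0.1003), np.float64(0.1014)] near L 0.1603 ctr [0.5152 0.3026] edge dir 79.84
0.065 inner ctr [0.5159 0.3017] [np.float64(0.0994), np.float64(0.0998), np.float64(0.099), np.float64(0.1)] near L 0.1582 ctr [0.515  0.3029] edge dir 79.84
0.07 inner ctr [0.5168 0.3018] [np.float64(0.0981), np.float64(0.0985), np.float64(0.0977), np.float64(0.0987)] near L 0.1561 ctr [0.5149 0.3031] edge dir 79.84
0.075 inner ctr [0.5177 0.3019] [np.float64(0.0968), np.float64(0.0972), np.float64(0.0963), np.float64(0.0973)] near L 0.1539 ctr [0.5147 0.3034] edge dir 79.84
0.08 inner ctr [0.5186 0.302 ] [np.float64(0.0954), np.float64(0.0958), np.float64(0.095), np.float64(0.096)] near L 0.1518 ctr [0.5146 0.3037] edge dir 79.84
0.085 inner ctr [0.5195 0.3021] [np.float64(0.0941), np.float64(0.0945), np.float64(0.0937), np.float64(0.0947)] near L 0.1497 ctr [0.5145 0.3039] edge dir 79.84
block top near -x edge in tool (mm) [[ 45.  -48.4   5.7]
 [ 45.4  40.4   5.6]]
```

The platform is about 61 mm high by scale, centred at (0.515, 0.302), with edges at -10.2°. In hand, the holder centre is about (+6.2, -4.6) mm in the tool frame. Next, move over it.

```bash
python3 - <<'E'
from h import *
delta([.522,.3054,.20],target(np.radians(79.84)))
E
```

```text
shift first, then turn: shift cm [13.05 -1.33  9.59] turn [-0.001 -0.001 -0.02 ] | shift in final frame [13.09 -1.07  9.57]
```

```bash
python3 -m handwheel '0 0 -0.02 1 0 0 0; 0 0 0 2.5 -0.2 1 0; 0 0 0 3 -0.3 2 0; 0 0 0 3 -0.3 2 0; 0 0 0 2.1 -0.27 2 0; 0 0 0 1 0 1.5 0; 0 0 0 0.5 0 1.1 0; 0 0 0 0 0 0 0; 0 0 0 0 0 0 0; 0 0 0 0 0 0 0' | tail -4; python3 - <<'E'
from h import *
show();delta([.522,.3054,.145],target(np.radians(79.84)))
im=viewer.grab_frame('scene');cv2.imwrite('pics/s12.png',cv2.resize(im[100:240,300:480],None,fx=4,fy=4))
E
```

```text
eef_pos: [0.5233, 0.3055, 0.201]
tcp_rot: [0.001, 0.089, 0.996, 0.0]
force: [-0.0, -0.1, -4.1]
width: 0.569
t 23.55 p [0.5233 0.3055 0.201 ] F [-0.01 -0.07 -4.05] M [ 0.06  0.   -0.01] w 0.569 y-yaw 79.78
shift first, then turn: shift cm [ 0.13 -0.04  5.6 ] turn [ 0.001  0.001 -0.001] | shift in final frame [ 0.12 -0.04  5.6 ]
```

View pics/s12.png

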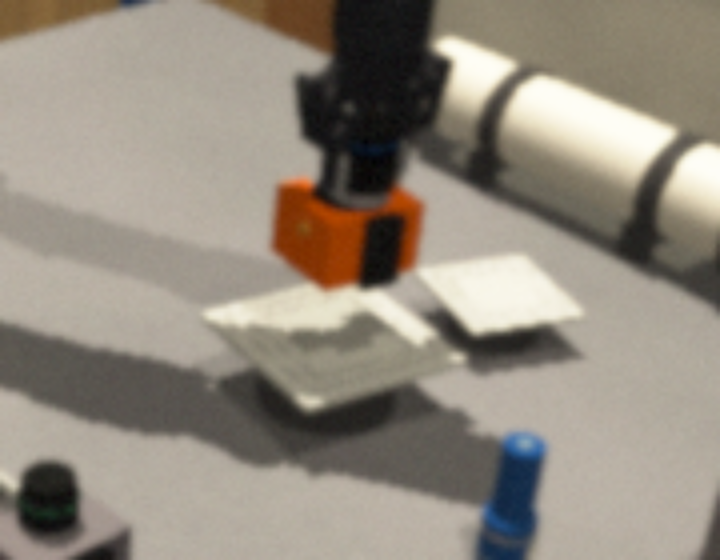

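```bash
python3 -m handwheel '0 0 0 0.12 0 1 0; 0 0 0 0 0 1.5 0; 0 0 0 0 0 1 0; 0 0 0 0 0 0.3 0; 0 0 0 0 0 0 0' | tail -4
python3 -m handwheel '0 0 0 0 0 0.3 0; 0 0 0 0 0 0.3 0; 0 0 0 0 0 0.3 0; 0 0 0 0 0 0 0' | tail -4
python3 -m handwheel '0 0 0 0 0 0.3 0; 0 0 0 0 0 0.3 0; 0 0 0 0 0 0.3 0; 0 0 0 0 0 0 0' | tail -4
python3 - <<'E'
from h import *
show()
E
```

```text
eef_pos: [0.5213, 0.3058, 0.1621]
tcp_rot: [-0.0, 0.089, 0.996, -0.0]
force: [-0.0, 0.1, -4.6]
width: 0.575
eef_pos: [0.5211, 0.3057, 0.1531]
tcp_rot: [-0.0, 0.089, 0.996, -0.0]
force: [-0.5, -0.0, -3.7]
width: 0.569
eef_pos: [0.5211, 0.3057, 0.144]
tcp_rot: [-0.0, 0.089, 0.996, -0.0]
force: [-0.3, 0.3, -5.1]
width: 0.577
t 25.23 p [0.5211 0.3057 0.144 ] F [-0.34  0.29 -5.13] M [ 0.05 -0.04  0.05] w 0.577 y-yaw 79.81
```

```bash
python3 -m handwheel '0 0 0 -0.08 0 0.2 0; 0 0 0 0 0 0.2 0; 0 0 0 0 0 0 0' | tail -4 | grep force
python3 -m handwheel '0 0 0 0 0 0.2 0; 0 0 0 0 0 0.1 0; 0 0 0 0 0 0 0' | grep force
python3 -m handwheel '0 0 0 0 0 0.1 0; 0 0 0 0 0 0.1 0; 0 0 0 0 0 0 0' | grep force
python3 -m handwheel '0 0 0 0 0 0.1 0; 0 0 0 0 0 0.1 0; 0 0 0 0 0 0 0' | grep force
python3 - <<'E'
from h import *
show()
E
```

```text
force: [-0.3, 0.4, -5.0]
force: [-0.7, 0.1, -5.0]
force: [-0.2, 0.4, -4.7]
force: [0.2, -0.6, -4.3]
t 26.73 p [0.522  0.3056 0.1333] F [ 0.22 -0.57 -4.28] M [-0.03 -0.05  0.02] w 0.571 y-yaw 79.81
```

```bash
f(){ :; }; python3 -m handwheel '0 0 0 0 0 0.1 0; 0 0 0 0 0 0.1 0; 0 0 0 0 0 0 0' | grep force
python3 -m handwheel '0 0 0 0 0 0.1 0; 0 0 0 0 0 0 0' | grep force
python3 -m handwheel '0 0 0 0 0 0.1 0; 0 0 0 0 0 0 0' | grep force
python3 -m handwheel '0 0 0 0 0 0.1 0; 0 0 0 0 0 0 0' | grep force
python3 - <<'E'
from h import *
show()
E
```

```text
force: [0.3, 0.5, -4.0]
force: [0.6, 1.5, -4.8]
force: [-0.3, -0.7, -4.1]
force: [-0.8, -0.4, -1.4]
t 27.85 p [0.5222 0.3057 0.1286] F [-0.79 -0.42 -1.38] M [-0.03  0.04  0.02] w 0.571 y-yaw 79.81
```

Contact: the load is transferring at an underside height of about 63 mm. I'll go down in half-millimetres.

```bash
python3 -m handwheel '0 0 0 0 0 0.05 0; 0 0 0 0 0 0 0' | grep force
python3 -m handwheel '0 0 0 0 0 0.03 0; 0 0 0 0 0 0 0' | grep force
python3 - <<'E'
from h import *
show()
E
```

```text
force: [-2.4, -1.7, 3.3]
force: [-3.5, -2.1, 8.0]
t 28.35 p [0.5223 0.3057 0.1284] F [-3.48 -2.08  7.95] M [-0.27  0.54  0.  ] w 0.57 y-yaw 79.81
```

```bash
python3 -m handwheel '0 0 0 0 0 -0.03 0; 0 0 0 0 0 0 0' | grep force
python3 -m handwheel '0 0 0 0 0 0 0.6; 0 0 0 0 0 0 0.65; 0 0 0 0 0 0 0.75; 0 0 0 0 0 0 0.9; 0 0 0 0 0 0 1;0 0 0 0 0 0 1' | tail -4
python3 - <<'E'
from h import *
show()
im=viewer.grab_frame('wrist');cv2.imwrite('pics/w13.png',im)
E
```

```text
force: [-2.6, -2.1, 6.1]
eef_pos: [0.5221, 0.3057, 0.1279]
tcp_rot: [0.0, 0.089, 0.996, -0.0]
force: [-0.3, 0.7, -0.5]
width: 0.997
t 29.35 p [0.5221 0.3057 0.1279] F [-0.27  0.7  -0.47] M [ 0.   -0.02  0.04] w 0.997 y-yaw 79.81
```

View pics/w13.png

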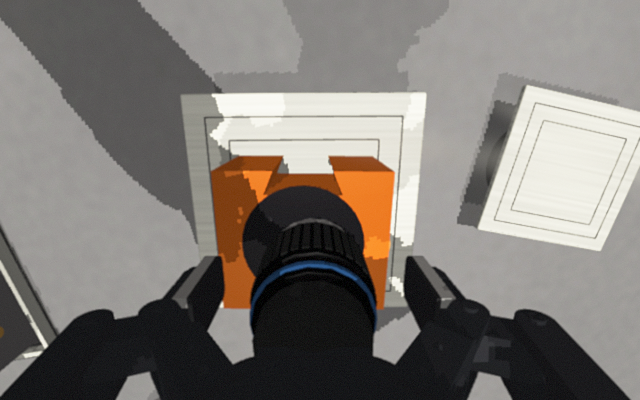

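Released cleanly. Retreat straight up and check centring.

```bash
python3 -m handwheel '0 0 0 0 0 -1 1; 0 0 0 0 0 -3 1; 0 0 0 0 0 -4 1; 0 0 0 0 0 -5 1; 0 0 0 -2 0 -5 1; 0 0 0 -4 0 -3 1; 0 0 0 -3 0 -1 1; 0 0 0 0 0 0 1; 0 0 0 0 0 0 1; 0 0 0 0 0 0 1' | tail -4
python3 - <<'E'
from h import *
show()
import pickle
for n in('wrist','top','scene'):
    im=viewer.grab_frame(n);cv2.imwrite(f'pics/{n}14.png',im)
pickle.dump(viewer.camera_info('wrist'),open('w14.pkl','wb'))
im=cv2.imread('pics/wrist14.png');cv2.imwrite('pics/w14c.png',cv2.resize(im[50:290,200:440],None,fx=2.5,fy=2.5,interpolation=cv2.INTER_CUBIC))
E
```

```text
eef_pos: [0.6096, 0.2903, 0.3479]
tcp_rot: [-0.0, 0.088, 0.996, 0.0]
force: [0.8, 1.0, 0.3]
width: 1.002
t 30.65 p [0.6096 0.2903 0.3479] F [0.79 1.02 0.31] M [ 0.02 -0.05 -0.01] w 1.002 y-yaw 79.88
```

View pics/w14c.png

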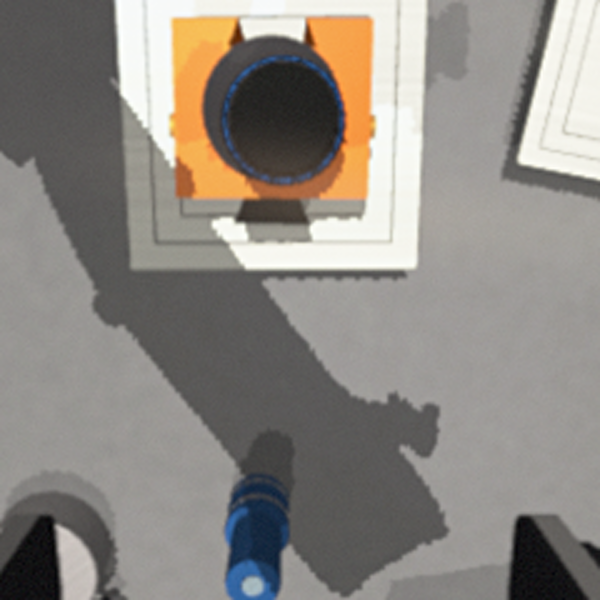

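View pics/scene14.png

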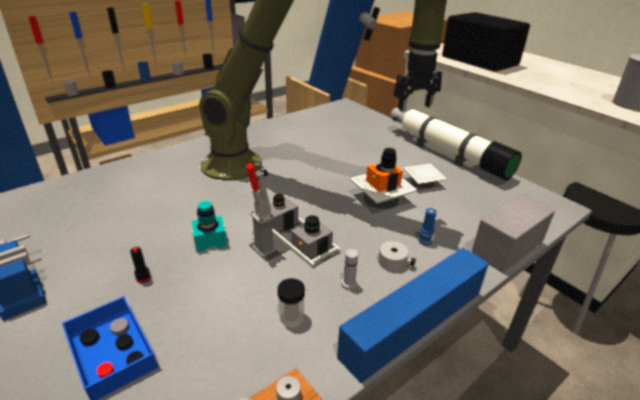

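View pics/top14.png

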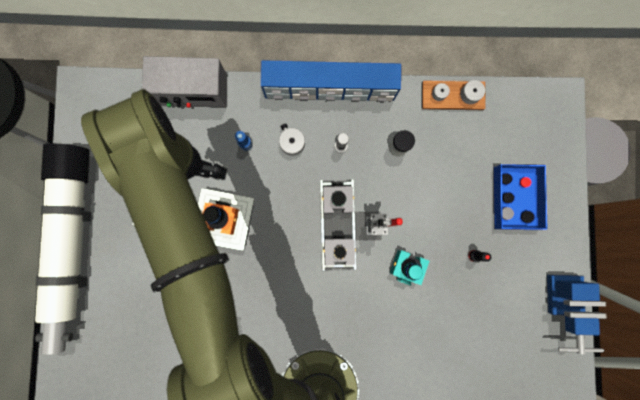

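```bash
python3 - <<'E'
from h import *
import pickle;c=pickle.load(open("w14.pkl","rb"))
f=lambda a:np.array(a)/2.5+[200,50]-0.3
for z in(.061,.063):
    B=onz(c,f([[172,17],[373,15],[368,200],[177,199]]),z+.06);bc=B.mean(0)
    N=onz(c,f([[131,270],[415,270]]),z);e=N[1]-N[0];L=np.linalg.norm(e);u=e/L;n=np.array([e[1],-e[0],0])/L;n=n if n[0]<0 else -n
    I=onz(c,f([[155,242],[392,241]]),z);
    pc=N.mean(0)+.08*n
    print(z,'L',L.round(4),'plat',pc[:2].round(4),'holder',bc[:2].round(4),'diff u,n mm',((bc-pc)@np.c_[u,n]*1000).round(1),'sizes',[np.linalg.norm(B[i]-B[i-1]).round(4) for i in range(4)])
E
```

```text
0.061 L 0.159 plat [0.5167 0.3014] holder [0.516  0.3024] diff u,n mm [0.9 0.8] sizes [np.float64(0.0789), np.float64(0.089), np.float64(0.0801), np.float64(0.0897)]
0.063 L 0.1582 plat [0.5164 0.3014] holder [0.5162 0.3024] diff u,n mm [0.9 0.4] sizes [np.float64(0.0784), np.float64(0.0886), np.float64(0.0797), np.float64(0.0892)]
```

The holder is within about 1 mm of the platform centre. Last check: the neighbours and the hold-down.

```bash
python3 - <<'E'
from h import *
a=cv2.imread('pics/scene0.png')[170:280,180:360];b=cv2.imread('pics/scene14.png')[150:280,180:360]
t=cv2.imread('pics/top14.png')[165:290,280:430];t0=cv2.imread('pics/top0.png')[165:290,280:430]
cv2.imwrite('pics/f.png',np.hstack([cv2.resize(b,(400,290),interpolation=2),cv2.resize(t,(390,290),interpolation=2)]))
E
```

```text
(no output)
```

View pics/f.png

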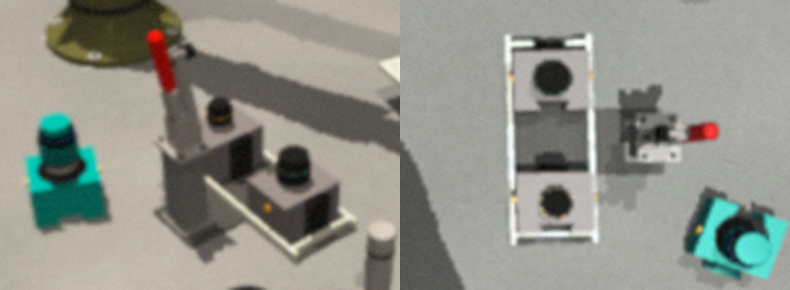

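Both neighbours are seated, the hold-down is still open, and the robot is clear. Handing in.

```bash
python3 -c "
from workcell import ticket
print(ticket.hand_in())"
```

```text
the job is handed in; nothing more can be done
None
```

I opened the hold-down, lifted the zoom out and set it on the larger stand, then handed the job in at about 31 s of the 69 s allowed. The hand-in gave no verdict.

- **Hold-down:** I lifted the red grip until it hit its stop, where force rose to about 20 N with no further movement. Its tip measured 285 mm high, against 289 mm expected when fully open. It still stood open in the last pictures.
- **Lift:** I centred the grip by feel, down to less than 1 N of side force. The holder then came straight up with readings of 4 to 5 N, about its own weight. Side forces stayed near 1 N or less.
- **Placing:** Contact came with the holder's underside about 63 mm above the bench, and my camera estimate of the platform had been 61 mm. I pressed to about 8 N, eased to about 6 N, and let go. The holder then stood upright, about 1 mm off the platform's centre and aligned with its sides.
- **Bench:** In the last pictures both grey neighbours are seated in the rack and nothing else appears moved. The robot touched nothing after release.

The pictures resolve the neighbours' positions only to a few millimetres. The centring figure carries the camera calibration's uncertainty of about 2 mm.

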